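Release the pinned slide carrier and register it on the slide warmer

ROBOT

A 6-joint arm with a two-finger parallel gripper is mounted at the origin on the work surface; the furniture and walls round the work are solid. World frame = base frame: x ahead of the robot, y to its left, z up, the work surface at z = 0. Lengths are in mm, angles in degrees, forces in N, time in s.
With the tool pointing down it reaches from about 350 to 850 mm from the base axis. Payload 8.1 kg.
Tool frame: the origin (TCP) lies midway between the tips of the shut fingers; the grasp point (between the pads) lies 19 mm behind it (r.pinch_z is the distance from the TCP to the grasp point, in mm); z points along the fingers, y is the line along which they close (so a half turn about z gives the same grasp; the last joint's range is limited). The gripper opens to 85 mm and grips with 20 to 120 N. Pads are 22 mm wide; open, the fingers measure 114 mm over their backs; the gripper's body (76 mm by 85 mm) begins 54 mm behind the grasp point. The pads swing forward as they close: fully open they stand 13 mm farther back than shut.
Start: joints at [72.227, 7.471, 85.268, -0, 87.261, -4.893], TCP at [133.724, 584.913, 231.292] pointing down, gripper open.
Joint ranges: [-169.43, 169.43], [-51.17, 129.36], [1.28, 143.12], [-76.62, 256.62], [0, 156.53], [-152.29, 152.29]. Speed limits (degrees/s): [136.94, 136.94, 159.86, 180, 180, 180].

INTERFACE

Orientations are given as [roll, pitch, yaw] about the fixed x, y, z axes, in that order (R = Rz(yaw) Ry(pitch) Rx(roll)).
In Python, from bench import sensors, optics, job, r gives the robot as it stands.
- The arm moves only by the tool play_rows, never from a script. Its argument "motion" is a list that holds one entry, the list of rows, each a list of 6 numbers: the shift along the tool's x, y, z in cm, then the turn, a rotation vector about the tool's x, y, z in degrees. In form: [[[x, y, z, ax, ay, az], ...]]. A call has 1 to 5 rows; each row is the pose to reach, as a shift and turn from the pose commanded when the call began, along the tool's axes at that moment; what a row does not reach only later rows make up. A row lasts 1/10 s, in which the tool goes at most 50 mm and 8.59 degrees, less where a joint would pass 70% of its speed; a pose out of reach is approached as far as the arm can. A call with a gripper value outside its range is refused whole. "jaw" is the opening, from 0 (shut) to 1 (fully open), set as the call begins (left out, the last holds). The fingers move at their own pace and stop on an object; "squeeze" is the grip in N (left out, the last holds). Time passes only in rows, so rows that repeat a pose let the fingers close. It gives the time, the measured TCP pose, the force, the opening and the grip force at its end, in the units of the state.
- sensors.sense(): the state, without advancing time (a new reading comes with each control period).
- optics.snapshot(name): name is "scene" or "top"; returns a dict with "pixels" (420x560x3 uint8, red, green, blue), "mtx" (3x3 intrinsics, pixels), "k1" (the pictures are not rectified: a ray, as slopes to the right and down, at radius r is drawn at 1 + k1 r^2 times it, then the intrinsics apply), "R" (3x3) and "t" (3): a world point X has camera coordinates R X + t. Camera axes: x right, y down, z forward; pixel columns grow to the right and rows downward; lengths in mm; the calibration is good to about 2 mm. A picture is of the moment at which its call begins. There is no depth.
- job.hand_in(): hands the job in; it is judged then, once.
The state is a dict: "time": time; "joint_pos": joint angles; "qd": joint speeds; "joint_efforts": joint torques, N m; "tool_pos": TCP position; "tcp_rot": TCP orientation; "ft_force": force on the tool from outside, world axes, zero at the start; "wrist_torque": the same for the moment, N m; "finger_gap": finger opening in mm; "grip_force": force on a finger pad.
Only numpy, scipy, OpenCV 4.12 (cv2) and the standard library are available. Lean on these libraries where they do the work, as an engineer would, in place of code of your own. Each camera call takes 0.05 s, during which the arm holds its last target. There are 200 camera calls.

TASK

The blue slide carrier is finished in its loading dock: pull up the red T-grip of the sprung index plunger, twist it a quarter turn so that it stays latched open by itself, and let go of it. Then draw the carrier towards you by its white handle until its tongue is clear of the metal bridge, carry it level to the slide warmer and set it down gently with its two locating holes fully over the two pins, flat on the hot plate. Leave the plunger latched open for the next carrier and leave the other bench things where they stand.

Things in the scene. Friction and masses are not known exactly. Their poses are not given: they have to be found in the camera images.
- dock: Metal dock fixed to the desk, left or right of the slide warmer, yaw up to 0.2 rad. Origin on the desk under the seated carrier's centre; x points away from the robot, z up. Base x -54 to 116, y -56 to 56, top z 12 mm; white rails beside the carrier with inner faces at y -43.5 and 43.5 (1.5 mm play), x -48 to 61, tops z 24. The seated carrier has the dock's axes, origin at (0, 0, 12) mm.
- bridge_top (a point): Centre of the top of the dock's aluminium bridge, 33 mm over the desk, on the plunger's vertical axis at x = 90, y = 0 of the dock; axes as the dock's. The bridge (48 mm in x, 68 in y, underside 23 mm over the desk) covers the carrier's tongue, so the carrier leaves only along the dock's -x; after 45 mm of sliding the tongue is clear and it may be lifted.
- index_plunger (a joint): Lift of the sprung index plunger, m: 0 home (12 mm pin in the carrier's tongue hole locks it), stop 0.024. Above 0.013 the pin clears the carrier. Spring 7 N at 0, 10 N at 0.018. Up to 0.018 the grip's cross lug lies in a deep slot and cannot turn; lifted past that it turns, and let go after a quarter turn it sits in a shallow notch at 0.0155 (latched), on the plain collar at 0.018.
- plunger_grip (a joint): Twist of the T-grip about the vertical in rad, counter-clockwise from above positive: 0 = in the slot, bar along the dock's x (0.1 rad play). It may be turned either way: the latch notches are at +1.57 and -1.57 and take the lug from about 1.4 on; stops at -1.75 and 1.75. Little friction.
- plunger_tee (a point): Centre of the red T-grip of the plunger: bar 56 mm long (this point's x), 14 mm thick (its y), 20 mm high, to be pinched across its thickness from above. 67 mm over the desk at home, rising with the plunger and turning with the grip. The steel collar under it (35 x 35 mm) ends 53 mm over the desk.
- carrier: Blue slide carrier, about 0.32 kg (varies), with two glass slides; keep it level. Origin at the centre of its plate's underside, z up. Plate 124 (x) x 84 (y) x 8 mm; tongue 32 mm wide from x 62 to 107 with the plunger's 14.5 mm hole at x 90. Locating holes through the plate: round, 13.5 mm, at (-50, 24) and a slot, 18.5 (x) x 13.5 mm (y), at (50, -24) mm.
- carrier_handle (a point): Grip point of the carrier's white handle, 35 mm straight above the carrier's origin: a bar 60 mm long (along the carrier's x), 12 mm thick (y), from 26 to 44 mm over the plate's underside. Pinch it across y from above.
- slide_warmer: White slide warmer fixed to the desk beside the dock, left or right, yaw up to 0.2 rad. Origin on the desk under the place of the carrier's centre; x away from the robot, z up. Housing x -74 to 106, y -60 to 60 mm, dark hot plate on top 40 mm over the desk. Seated, the carrier's axes are parallel to the warmer's (turned half round it fits too).
- hotplate_center (a point): Point on the hot plate, 40 mm above the warmer's origin, where the carrier's origin belongs; axes as the warmer's. Two steel pins, 10 mm thick, stand 12 mm over the plate at (-50, 24) and (50, -24) mm from here; their upper 5 mm taper to about 4 mm. The carrier's holes have 1.7 mm play over them.
- staining_jar: Bystander: square glass staining jar with violet stain, 61 x 53 x 101 mm, on the back row; origin at its underside.
- lab_timer: Bystander: small white kitchen-type lab timer, 60 x 64 x 18 mm, at the right front; origin at its underside.
- petri_dish_a: Bystander: closed petri dish, 90 mm, 15 mm high, lower one of a stack of two at the right front; origin at its underside.
- petri_dish_b: Bystander: pink petri dish lying on the other one, 90 mm, 15 mm high; origin at its underside.
- reagent_black: Bystander: amber bottle with black cap, 36 mm, 74 mm high, at the right; origin at its underside.
- reagent_red: Bystander: amber bottle with red cap, 36 mm, 80 mm high, at the right; origin at its underside.

How it is judged (in metres and radians):
On the way, in this order (a step that is already met when the one before it is completed fails the run):
1. the index plunger stays latched open by itself, let go of by the robot, with the carrier still in the dock (value of joint index_plunger above 0.013 m and contact force between the fingers and anything else below 0.3 N and distance of carrier from where it was at the start of the episode below 0.006 m), for 0.3 s.
2. the carrier has been drawn at least 40 mm forward out of the dock, the plunger still latched open (x of carrier in the frame of dock below -0.04 m and value of joint index_plunger above 0.013 m), for 0.1 s.
At the end, for the whole second after the job is handed in: The carrier lies flat on the hot plate with both pins in its holes (origin within 5 mm of the plate's centre point sideways and 2.5 mm in height, in line with the warmer within 0.07 rad, tilted less than 0.04 rad, at rest), and the index plunger is still latched open (lifted more than 13 mm) (value of joint index_plunger above 0.013 m and horizontal distance between carrier and hotplate_center below 0.005 m and z of carrier in the frame of hotplate_center between -0.003 and 0.0025 m and angle between the x axis of carrier and the x axis of slide_warmer, either way round below 0.07 rad and angle between carrier's own z axis and vertical below 0.04 rad and linear speed of carrier below 0.02 m/s); the robot touches nothing.
It fails at once if the carrier is tilted more than 0.3 rad (angle between carrier's own z axis and vertical above 0.3 rad).
It fails at once if the carrier is dropped or thrown (faster than 0.5 m/s while the fingers do not touch it) (linear speed of carrier above 0.5 m/s and contact force between the fingers and carrier below 0.1 N).
It fails at once if another thing on the bench (jar, timer, dishes, bottles) is moved by more than 30 mm (distance of any of staining_jar, lab_timer, petri_dish_a, petri_dish_b, reagent_black, reagent_red from where it was at the start of the episode above 0.03 m).
It also fails if it takes over 64 s, if anything falls off the work surface, if the arm or the gripper's body presses on something with over 40 N, if the wrist force passes 120 N, or if a joint passes its speed limit or range.

## Working session

There is one attempt and no reset: what is moved stays moved. The work goes in short steps, Python scripts to look and compute and a tool call to move; the robot and the scene stay as the last step left them, time stands still between calls to the robot, and variables do not carry over. Pictures are saved under pics/ and viewed, at most 10 in all, crops included, and the job is handed in when it is done.

Besides the shell and the picture viewer there is one more tool, called after ">>>" as name(argument=value, ...) on one line, values as JSON. play_rows: Moves the arm, as the interface text tells. Its arguments: {"type":"object","properties":{"motion":{"type":"array","items":{"type":"array","items":{"type":"array","items":{"type":"number"}}}},"jaw":{"type":"number"},"squeeze":{"type":"number"}},"required":["motion"]}

```bash
ls; mkdir -p pics; python3 - <<'E'
from bench import sensors, optics, job, r
import cv2
print(sensors.sense())
for n in("scene","top"):
    s=optics.snapshot(n); cv2.imwrite(f"pics/{n}0.png",s["pixels"][:,:,::-1]); print(n,s["mtx"],s["k1"],s["R"],s["t"])
E
```

```text
pics
{'time': 0.0, 'joint_pos': array([ 7.22267867e+01,  7.51625338e+00,  8.53312012e+01, -2.09596049e-04,
        8.72614684e+01, -4.89132420e+00]), 'qd': array([-0.02647663,  0.07755579, -0.02926702,  0.15220549, -0.02931666,
       -0.00874996]), 'joint_efforts': array([ 1.30258257e-03, -5.69417202e+01, -5.00543261e+01, -1.82362955e-04,
        1.51286193e-02,  8.41163614e-05]), 'tool_pos': array([133.55379033, 584.36740433, 230.21407833]), 'tcp_rot': array([-1.79891456e+02, -9.07884860e-03,  1.67118112e+02]), 'ft_force': array([-0.24177742,  0.18312047,  0.04292886]), 'wrist_torque': array([0.05015765, 0.04401991, 0.02496043]), 'grip_force': 0.0, 'finger_gap': 85.76822434471357}
scene [[478.14972772   0.         276.05353557]
 [  0.         478.14972772 211.93531144]
 [  0.           0.           1.        ]] -0.023627106079189737 [[-0.98692321  0.16044825 -0.01545743]
 [ 0.07897663  0.39772473 -0.91409941]
 [-0.14051784 -0.9033667  -0.40519543]] [613.27307421  88.97972818 934.2196624 ]
top [[418.90719804   0.         275.62019335]
 [  0.         418.90719804 207.74429106]
 [  0.           0.           1.        ]] -0.1009537178532659 [[ 0.03787735 -0.99927705  0.00326828]
 [-0.97794359 -0.0377406  -0.20543123]
 [ 0.20540606  0.004585   -0.9786661 ]] [-166.61836313  601.92798865  805.91655309]
```

View pics/scene0.png

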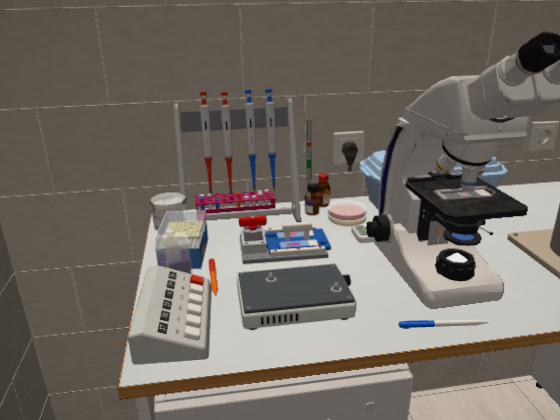

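View pics/top0.png

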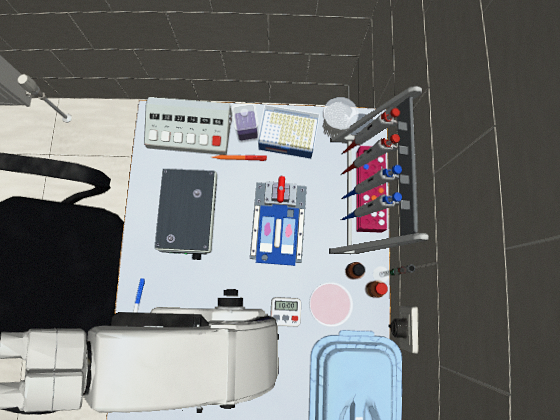

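The overview shows the warmer at about (185,210) and the dock with the blue carrier at about (280,225) in the top view. The red tee is at about (281,188), and the bystanders are to the right. Next I'll measure.

```bash
cat > h.py <<'E'
import numpy as np, cv2
from bench import sensors, optics, job, r
def cast(s,uv,z):
    uv=np.asarray(uv,float).reshape(-1,1,2); K=s["mtx"]
    n=cv2.undistortPoints(uv,K,np.array([s["k1"],0,0,0,0.]))[:,0]
    d=np.c_[n,np.ones(len(n))]@s["R"]; c=-s["R"].T@s["t"]
    return c+d*((z-c[2])/d[:,2])[:,None]
def proj(s,X):
    return cv2.projectPoints(np.asarray(X,float).reshape(-1,3),cv2.Rodrigues(s["R"])[0],s["t"],s["mtx"],np.array([s["k1"],0,0,0,0.]))[0][:,0]
def blobs(s,lo,hi,roi,amin=15,z=0):
    u0,v0,u1,v1=roi; hsv=cv2.cvtColor(s["pixels"],cv2.COLOR_RGB2HSV)[v0:v1,u0:u1]
    m=cv2.inRange(hsv,np.array(lo),np.array(hi))
    for c in cv2.findContours(m,cv2.RETR_EXTERNAL,cv2.CHAIN_APPROX_NONE)[0]:
        if len(c)>2 and cv2.contourArea(c)>=amin:
            c=c+np.array([u0,v0]); yield c
def rect(s,c,z):
    w=cast(s,c[:,0],z)[:,:2].astype(np.float32); return cv2.minAreaRect(w)
E
python3 - <<'E'
from h import *
s=optics.snapshot("top"); p=s["pixels"]
a=cv2.resize(p[140:280,145:325,::-1],None,fx=4.4,fy=4.2,interpolation=cv2.INTER_CUBIC);cv2.imwrite("pics/crop1.png",a)
roi=(240,165,320,275)
for nm,lo,hi,roi,z in [("red",(0,150,80),(8,255,255),(240,165,320,275),77),("blue",(100,150,60),(125,255,255),(240,165,320,275),20),("handle",(0,0,190),(180,40,255),(265,205,290,255),56),("plate",(0,0,25),(180,90,100),(148,160,222,262),40)]:
    for c in blobs(s,lo,hi,roi): print(nm,cv2.boundingRect(c),cv2.contourArea(c),rect(s,c,z))
c=s["pixels"]; 
E
```

```text
red (277, 176, 8, 27) 100.5 ((644.9029541015625, -152.85899353027344), (13.408432960510254, 55.4113883972168), 88.41666412353516)
blue (256, 204, 43, 62) 2157.5 ((560.2225341796875, -148.9705810546875), (83.72198486328125, 128.74107360839844), 87.6481704711914)
handle (281, 244, 9, 10) 54.5 ((524.6282958984375, -166.61395263671875), (17.35501480102539, 16.59462547302246), 84.01667785644531)
handle (265, 243, 7, 9) 46.5 ((526.453125, -130.94436645507812), (16.49286460876465, 12.332218170166016), 2.2883524894714355)
handle (275, 219, 6, 28) 99.5 ((557.4845581054688, -149.09390258789062), (9.659786224365234, 56.81003189086914), 87.70816802978516)
plate (155, 169, 59, 82) 3988.5 ((603.2286376953125, 50.84864807128906), (113.31706237792969, 173.01779174804688), 89.4634017944336)
```

View pics/crop1.png

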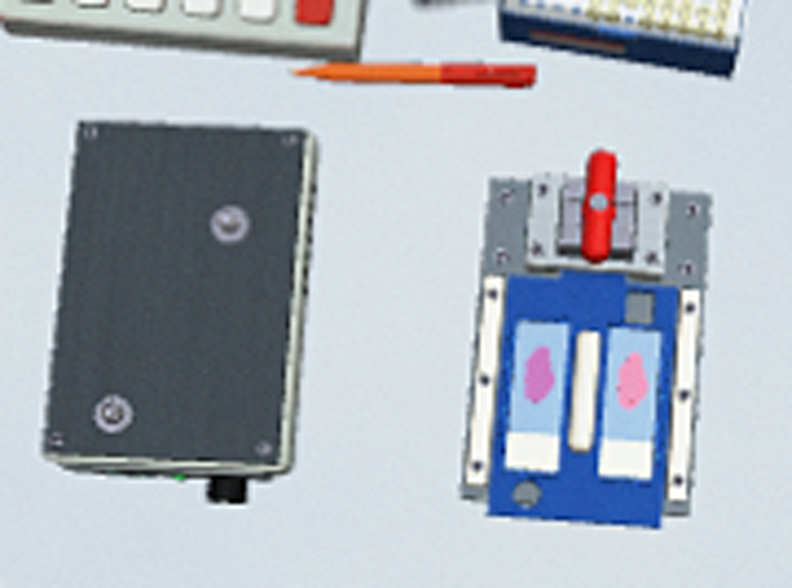

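The crop shows pins at about (197,193) and (171,238) in the full image, with the tee bar and handle lined up with the dock's x axis. Next I'll measure the pins in both views and cross-check the tee and handle.

```bash
python3 - <<'E'
from h import *
S={n:optics.snapshot(n) for n in("top","scene")}
s=S["top"]
# pins: bright ring blobs on the dark plate (top)
P=[]
for c in blobs(s,(0,0,105),(180,60,255),(160,178,208,250),8):
    m=cv2.minEnclosingCircle(c); print("ring",m,cv2.contourArea(c)); 
    if m[1]<8: P.append((m[0],cast(s,[m[0]],40)[0],cast(s,[m[0]],46)[0])); print(P[-1])
t=S["scene"]
for X in ([653,27,52],[553,75,52]): print(proj(t,X))
cv2.imwrite("pics/crop2.png",np.hstack([cv2.resize(t["pixels"][255:325,230:360,::-1],None,fx=3,fy=4,interpolation=cv2.INTER_CUBIC),cv2.resize(t["pixels"][205:275,230:360,::-1],None,fx=3,fy=4,interpolation=cv2.INTER_CUBIC)]))
for c in blobs(t,(0,150,80),(8,255,255),(230,205,275,235)): print("red",cv2.boundingRect(c),cv2.contourArea(c),cast(t,[cv2.minAreaRect(c)[0]],67))
print(proj(t,[647,-153,67]),proj(t,[645,-153,67]))
E
```

```text
ring ((170.2142791748047, 238.2142791748047), 4.385839939117432) 51.5
((170.2142791748047, 238.2142791748047), array([538.41004897,  76.37449528,  40.        ]), array([537.66092742,  74.83586806,  46.        ]))
ring ((197.0, 193.0), 4.472236156463623) 52.0
((197.0, 193.0), array([638.50529516,  26.88868121,  40.        ]), array([637.06817276,  25.69019285,  46.        ]))
[[259.46672598 274.15615394]]
[[325.05441848 283.47523731]]
red (239, 215, 27, 15) 234.5 [[ 644.68342559 -145.33458032   67.        ]]
[[250.57886202 220.94332395]] [[251.57478285 220.86161249]]
```

View pics/crop2.png

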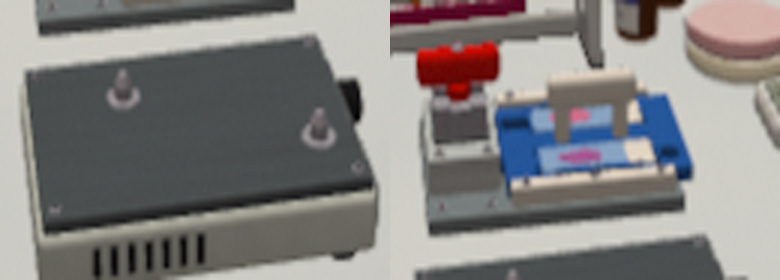

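The crop confirms two tapered pins on the warmer, and a dock with the tee bar along the carrier axis. The microscope may stand in the arm's way, so I'll locate it first.

```bash
python3 - <<'E'
from h import *
S={n:optics.snapshot(n) for n in("top","scene")}
s,t=S["scene"],S["top"]
for S_ in (s,t): print("cam",-S_["R"].T@S_["t"])
print("scene base z0",cast(s,[(412,300),(497,290),(385,240),(445,330)],0).round())
print("top pen/base z0",cast(t,[(139,290),(150,312),(275,320),(275,375),(125,340)],0).round())
def tri(a,b):
    # two-view ray midpoint
    D=[];C=[]
    for S_,uv in((s,a),(t,b)):
        C.append(-S_["R"].T@S_["t"]); D.append(cast(S_,[uv],0)[0]-C[-1])
    k=np.linalg.lstsq(np.c_[D[0],-D[1]],C[1]-C[0],rcond=None)[0]
    return (C[0]+k[0]*D[0]).round(),(C[1]+k[1]*D[1]).round()
print("knob",tri((378,228),(231,297)))
print("base origin in views",proj(s,[0,0,0]),proj(t,[0,0,0]),proj(s,[134,585,230]))
cv2.imwrite("pics/m.png",np.vstack([cv2.resize(s["pixels"][20:320,300:560,::-1],(400,300)),cv2.resize(t["pixels"][270:420,0:300,::-1],(400,300))]))
E
```

```text
cam [729.50064722 710.15490678 469.35748345]
cam [ 429.42253184 -147.4759091   912.92256976]
scene base z0 [[ 399.   74.    0.]
 [ 240.   73.    0.]
 [ 363. -146.    0.]
 [ 383.  160.    0.]]
top pen/base z0 [[ 428.  146.    0.]
 [ 382.  118.    0.]
 [ 378. -151.   -0.]
 [ 265. -155.    0.]
 [ 320.  167.    0.]]
knob (array([416., -60.,  74.]), array([423., -63.,  74.]))
base origin in views [[586.67412017 257.00322058]] [[194.26470893 501.65032989]] [[1119.18165162  391.95679445]]
```

View pics/m.png

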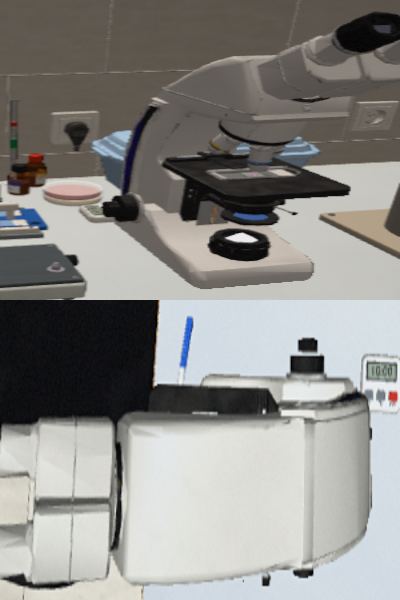

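The crop shows a tall microscope standing between the base and the work. I'll check its height and what the robot object offers.

>>> play_rows(motion=[[[0,0,-4,0,0,0],[0,0,-8,0,0,0],[0,0,-12,0,0,0],[0,0,-16,0,0,0],[0,0,-16,0,0,0]]], jaw=1)

```text
time: 0.95
tool_pos: [134.2, 586.6, 399.3]
tcp_rot: [179.3, 0.1, 167.1]
ft_force: [0.2, -0.3, 0.7]
finger_gap: 85.8
grip_force: 0.0
```

>>> play_rows(motion=[[[-4.8,-1.4,0,0,0,0],[-9.6,-2.8,0,0,0,0],[-14.4,-4.2,0,0,0,0],[-19.2,-5.6,0,0,0,0],[-24,-7,0,0,0,0]]])

```text
time: 1.45
tool_pos: [353.5, 461.9, 391.0]
tcp_rot: [180.0, -0.0, 167.1]
ft_force: [0.4, 0.6, 0.5]
finger_gap: 85.5
grip_force: 0.0
```

>>> play_rows(motion=[[[-4.2,-2.7,0,0,0,0],[-8.4,-5.4,0,0,0,0],[-12.6,-8.1,0,0,0,0],[-16.8,-10.8,0,0,0,0],[-21,-13.5,0,0,0,0]]])

```text
time: 1.95
tool_pos: [527.8, 283.1, 391.0]
tcp_rot: [180.0, 0.0, 167.1]
ft_force: [1.1, 1.1, 0.5]
finger_gap: 85.4
grip_force: 0.0
```

>>> play_rows(motion=[[[-3,-3.9,0,0,0,-2],[-6,-7.8,0,0,0,-4],[-9,-11.7,0,0,0,-6],[-12,-15.6,0,0,0,-8],[-15,-19.5,0,0,0,-10.5]]])

```text
time: 2.45
tool_pos: [629.9, 59.3, 391.0]
tcp_rot: [180.0, -0.0, 177.7]
ft_force: [0.4, 0.1, 0.6]
finger_gap: 85.7
grip_force: 0.0
```

>>> play_rows(motion=[[[-0.5,-4.2,0,0,0,0],[-1,-8.4,0,0,0,0],[-1.5,-12.7,0,0,0,0],[-2,-17,0,0,0,0],[-2.4,-21.1,0,0,0,0]]])

```text
time: 2.95
tool_pos: [644.5, -152.6, 390.8]
tcp_rot: [180.0, -0.0, 177.6]
ft_force: [0.8, 0.7, -0.7]
finger_gap: 84.9
grip_force: 0.0
```

>>> play_rows(motion=[[[0,0,4,0,0,0],[0,0,8.5,0,0,0],[0,0,13,0,0,0],[0,0,17.5,0,0,0],[0,0,21,0,0,0]]])

```text
time: 3.45
tool_pos: [643.2, -150.2, 177.4]
tcp_rot: [180.0, -0.2, 177.6]
ft_force: [0.5, 0.3, 0.4]
finger_gap: 85.6
grip_force: 0.0
```

```bash
python3 - <<'E'
from h import *
print(sensors.sense())
s=optics.snapshot("scene"); cv2.imwrite("pics/s2.png",cv2.resize(s["pixels"][60:280,180:460,::-1],None,fx=2.4,fy=2.4))
E
```

```text
{'time': 3.45, 'joint_pos': array([-1.75936495e+01,  1.85356910e+01,  7.81799528e+01,  6.16655160e-04,
        8.34708067e+01, -1.05202578e+02]), 'qd': array([-1.20913660e-02,  1.03755239e+01,  2.26023443e+01, -5.67154301e-02,
       -3.37323256e+01, -4.84280456e-02]), 'joint_efforts': array([ 7.70593324e-03, -6.90191960e+01, -5.14827526e+01, -6.78078810e-03,
        1.08658310e+00,  6.07019297e-05]), 'tool_pos': array([ 643.22042216, -150.24653721,  177.36217183]), 'tcp_rot': array([ 1.79950515e+02, -1.79765019e-01,  1.77608935e+02]), 'ft_force': array([0.52156617, 0.32129652, 0.42387398]), 'wrist_torque': array([ 0.01883339,  0.00585248, -0.02698491]), 'grip_force': 0.0, 'finger_gap': 85.57141838320992}
```

View pics/s2.png

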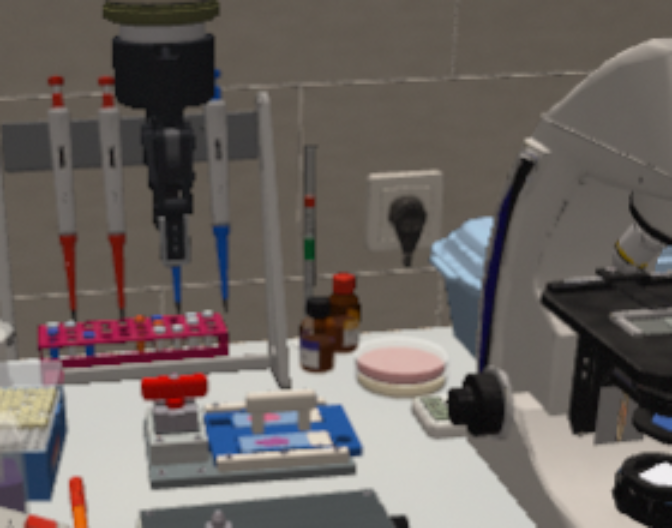

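The gripper hangs directly above the red tee at about (175,390) in this crop, with the fingers on either side of the bar. I'll descend.

>>> play_rows(motion=[[[0,0,4,0,0,0],[0,0,8,0,0,0],[0,0,10.5,0,0,0],[0,0,12,0,0,0],[0,0,12,0,0,0]]])

```text
time: 4.0
tool_pos: [643.3, -150.1, 59.2]
tcp_rot: [179.9, -0.2, 177.6]
ft_force: [0.3, 0.0, -0.4]
finger_gap: 85.6
grip_force: 0.0
```

>>> play_rows(motion=[[[0,0,0,0,0,0]]])

```text
time: 4.1
tool_pos: [645.6, -150.9, 62.9]
tcp_rot: [-180.0, 0.1, 177.6]
ft_force: [0.2, 0.2, 0.5]
finger_gap: 85.2
grip_force: 0.0
```

>>> play_rows(motion=[[[0,-0.2,0.2,0,0,0],[0,-0.2,0.4,0,0,0],[0,-0.2,0.4,0,0,0]]])

```text
time: 4.4
tool_pos: [645.1, -152.8, 58.2]
tcp_rot: [-180.0, 0.1, 177.6]
ft_force: [-0.1, 0.3, -0.4]
finger_gap: 85.5
grip_force: 0.0
```

>>> play_rows(motion=[[[0,0,0,0,0,0],[0,0,0,0,0,0],[0,0,0,0,0,0],[0,0,0,0,0,0],[0,0,0,0,0,0]]], jaw=0, squeeze=50)

```text
time: 4.9
tool_pos: [644.6, -152.8, 57.4]
tcp_rot: [-180.0, 0.0, 177.6]
ft_force: [-0.4, -4.4, 9.7]
finger_gap: 12.8
grip_force: 73.9
```

>>> play_rows(motion=[[[0,0,0,0,0,0],[0,0,0,0,0,0],[0,0,0,0,0,0]]])

```text
time: 5.2
tool_pos: [644.7, -152.9, 57.5]
tcp_rot: [-180.0, 0.0, 177.6]
ft_force: [-0.6, -2.2, 1.6]
finger_gap: 13.1
grip_force: 68.1
```

>>> play_rows(motion=[[[0,0,-0.5,0,0,0],[0,0,-1.0,0,0,0],[0,0,-1.5,0,0,0],[0,0,-2.1,0,0,0],[0,0,-2.1,0,0,0]]])

```text
time: 5.7
tool_pos: [644.3, -152.7, 77.4]
tcp_rot: [-180.0, -0.0, 177.6]
ft_force: [5.0, -4.5, -10.6]
finger_gap: 13.0
grip_force: 66.1
```

>>> play_rows(motion=[[[0,0,0,0,0,0],[0,0,0,0,0,0]]])

```text
time: 5.9
tool_pos: [644.3, -152.7, 76.7]
tcp_rot: [-180.0, -0.0, 177.6]
ft_force: [5.1, -4.1, -11.1]
finger_gap: 12.6
grip_force: 66.0
```

>>> play_rows(motion=[[[-0.1,-0.1,0,0,0,7],[-0.1,-0.1,0,0,0,14],[-0.1,-0.1,0,0,0,21],[-0.1,-0.1,0,0,0,28],[-0.1,-0.1,0,0,0,35]]])

```text
time: 6.4
tool_pos: [644.6, -152.9, 76.1]
tcp_rot: [-180.0, -0.2, 142.3]
ft_force: [3.2, -1.5, -11.4]
finger_gap: 12.4
grip_force: 66.1
```

>>> play_rows(motion=[[[0,0,0,0,0,7],[0,0,0,0,0,14],[0,0,0,0,0,21],[0,0,0,0,0,28],[0,0,0,0,0,35]]])

```text
time: 6.9
tool_pos: [644.8, -152.8, 76.2]
tcp_rot: [-179.9, -0.1, 107.3]
ft_force: [4.4, -0.9, -11.5]
finger_gap: 12.7
grip_force: 66.1
```

>>> play_rows(motion=[[[0,0,0,0,0,7],[0,0,0,0,0,14],[0,0,0,0,0,20],[0,0,0,0,0,20]]])

```text
time: 7.3
tool_pos: [644.9, -153.0, 76.5]
tcp_rot: [-179.9, -0.1, 87.5]
ft_force: [4.1, -0.9, -10.9]
finger_gap: 12.6
grip_force: 66.1
```

>>> play_rows(motion=[[[0,0,0.2,0,0,0],[0,0,0.4,0,0,0],[0,0,0.5,0,0,0],[0,0,0.5,0,0,0],[0,0,0.5,0,0,0]]])

```text
time: 7.8
tool_pos: [645.1, -153.1, 73.1]
tcp_rot: [-179.9, -0.0, 87.7]
ft_force: [-1.0, 3.6, -7.6]
finger_gap: 13.1
grip_force: 66.7
```

>>> play_rows(motion=[[[0,0,0.1,0,0,0],[0,0,0.1,0,0,0],[0,0,0.1,0,0,0]]])

```text
time: 8.1
tool_pos: [645.3, -153.2, 73.0]
tcp_rot: [-180.0, -0.0, 87.6]
ft_force: [-3.9, 3.5, -2.7]
finger_gap: 13.0
grip_force: 67.7
```

>>> play_rows(motion=[[[0,0,0.1,0,0,0],[0,0,0.1,0,0,0],[0,0,0.1,0,0,0]]])

```text
time: 8.4
tool_pos: [645.3, -153.2, 72.9]
tcp_rot: [-180.0, -0.0, 87.6]
ft_force: [-7.7, 5.4, 4.8]
finger_gap: 12.7
grip_force: 68.9
```

>>> play_rows(motion=[[[0,0,0,0,0,0],[0,0,0,0,0,0],[0,0,0,0,0,0],[0,0,0,0,0,0],[0,0,0,0,0,0]]], jaw=1)

```text
time: 8.9
tool_pos: [645.6, -153.8, 71.4]
tcp_rot: [180.0, 0.0, 87.6]
ft_force: [-0.2, 0.0, 1.3]
finger_gap: 83.6
grip_force: 0.0
```

>>> play_rows(motion=[[[0,0,-4,0,0,0],[0,0,-8,0,0,0],[0,0,-10,0,0,-7],[0,0,-10,0,0,-14],[0,0,-10,0,0,-21]]])

```text
time: 9.4
tool_pos: [646.4, -154.0, 173.0]
tcp_rot: [179.9, 0.1, 108.9]
ft_force: [-0.7, -0.4, -0.8]
finger_gap: 85.4
grip_force: 0.0
```

```bash
python3 - <<'E'
from h import *
s=optics.snapshot("scene"); cv2.imwrite("pics/s3.png",cv2.resize(s["pixels"][190:280,220:360,::-1],None,fx=4,fy=4))
for c in blobs(s,(0,150,80),(8,255,255),(230,190,275,235)): print("red",cv2.boundingRect(c),cv2.contourArea(c))
print(proj(s,[[645,-153,77],[645,-153,92.5]]))
print(sensors.sense()["ft_force"])
E
```

```text
red (249, 205, 7, 20) 100.5
[[251.39256495 216.3021103 ]
 [251.1072489  209.1574804 ]]
[ 0.18995104  0.8945442  -0.39732439]
```

View pics/s3.png

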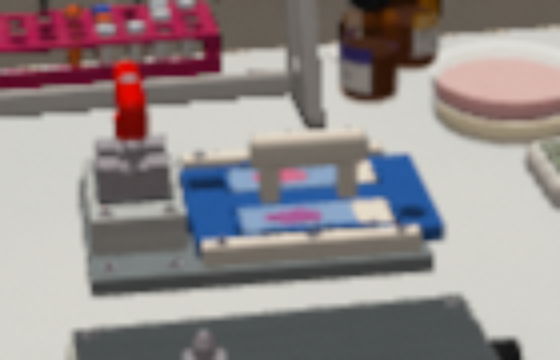

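Picture: the tee now stands crosswise and raised at crop (128,100), which is full image (252,215), so it's latched. The carrier is still seated. Next is the handle.

>>> play_rows(motion=[[[0.7,-1.7,0,0,0,-8],[1.4,-3.4,0,0,0,-16],[2.1,-5.1,0,0,0,-24],[2.8,-6.8,0,0,0,-32],[3.3,-8.3,0,0,0,-40]]])

```text
time: 9.95
tool_pos: [555.3, -148.7, 171.0]
tcp_rot: [-180.0, -0.0, 148.8]
ft_force: [0.1, 0.3, 0.8]
finger_gap: 85.3
grip_force: 0.0
```

>>> play_rows(motion=[[[0,0,0,0,0,-8],[0,0,0,0,0,-16],[0,0,3,0,0,-24],[0,0,6,0,0,-29],[0,0,9,0,0,-29]]])

```text
time: 10.45
tool_pos: [556.4, -148.9, 80.5]
tcp_rot: [-180.0, 0.0, 177.7]
ft_force: [0.6, -0.9, 0.2]
finger_gap: 85.4
grip_force: 0.0
```

>>> play_rows(motion=[[[0,0,2,0,0,0],[0,0,4,0,0,0],[0,0,5.2,0,0,0],[0,0,5.2,0,0,0],[0,0,5.2,0,0,0]]])

```text
time: 10.95
tool_pos: [556.6, -149.0, 29.8]
tcp_rot: [-180.0, 0.0, 177.6]
ft_force: [-0.2, -0.1, 0.2]
finger_gap: 85.7
grip_force: 0.0
```

```bash
python3 - <<'E'
from h import *
P=[]
for i in range(6): optics.snapshot("top"); q=sensors.sense(); P.append(np.r_[q["tool_pos"],q["tcp_rot"][2]])
print(np.median(P,0),np.std(P,0),q["ft_force"])
E
```

```text
[ 557.30481639 -149.19189326   30.6137525   177.60407548] [0.16133073 0.05733537 0.1898811  0.00864155] [ 0.23247163 -0.22886591  0.12105104]
```

>>> play_rows(motion=[[[0,0,0,0,0,0],[0,0,0,0,0,0],[0,0,0,0,0,0],[0,0,0,0,0,0],[0,0,0,0,0,0]]], jaw=0, squeeze=60)

```text
time: 11.75
tool_pos: [556.3, -148.9, 29.3]
tcp_rot: [-180.0, -0.0, 177.6]
ft_force: [-0.2, -2.7, 0.0]
finger_gap: 12.3
grip_force: 0.1
```

>>> play_rows(motion=[[[0,0,0,0,0,0],[0,0,0,0,0,0],[0,0,0,0,0,0]]])

```text
time: 12.05
tool_pos: [556.5, -148.9, 29.4]
tcp_rot: [-180.0, 0.0, 177.6]
ft_force: [-0.2, 0.1, 2.8]
finger_gap: 10.7
grip_force: 59.1
```

>>> play_rows(motion=[[[0.6,0,0,0,0,0],[1.6,0,0,0,0,0],[2.6,0,0,0,0,0],[3.6,0,0,0,0,0],[4.4,0,0,0,0,0]]])

```text
time: 12.55
tool_pos: [511.4, -147.0, 29.4]
tcp_rot: [-180.0, 0.0, 177.6]
ft_force: [-1.1, 0.8, -2.0]
finger_gap: 11.2
grip_force: 58.4
```

>>> play_rows(motion=[[[0.3,0,0,0,0,0],[0.5,0,0,0,0,0],[0.5,0,0,0,0,0],[0.5,0,0,0,0,0]]])

```text
time: 12.95
tool_pos: [506.9, -146.8, 29.4]
tcp_rot: [180.0, -0.1, 177.6]
ft_force: [-4.1, -0.0, 6.8]
finger_gap: 11.2
grip_force: 59.8
```

```bash
python3 - <<'E'
from h import *
s=optics.snapshot("scene"); cv2.imwrite("pics/s4.png",cv2.resize(s["pixels"][190:280,220:380,::-1],None,fx=4,fy=4))
E
```

```text
(no output)
```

View pics/s4.png

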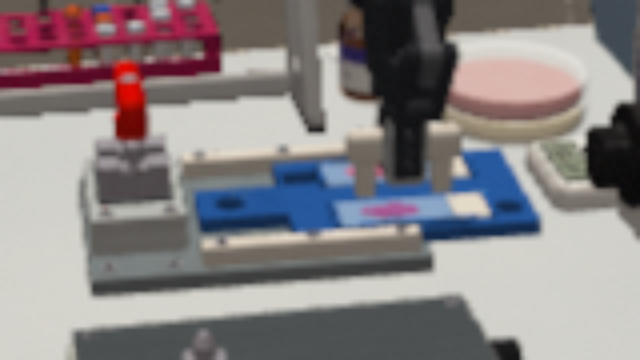

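The carrier has been drawn out, with the tongue hole visible at (230,203) in front of the bridge and the tee still raised. Next I'll lift it and carry it over.

>>> play_rows(motion=[[[0,0,-0.5,0,0,0],[0,0,-1.5,0,0,0],[0,0,-3.5,0,0,0],[0,0,-6,0,0,0],[0,0,-8,0,0,0]]])

```text
time: 13.5
tool_pos: [507.4, -146.7, 110.7]
tcp_rot: [180.0, -0.0, 177.6]
ft_force: [-0.1, 0.1, -3.7]
finger_gap: 10.9
grip_force: 58.6
```

>>> play_rows(motion=[[[0,0.5,-0.5,0,0,0],[-0.7,2.5,-1,0,0,-0.5],[-1.7,5,-1,0,0,-1],[-2.7,7.5,-1,0,0,-1.5],[-3.7,10,-1,0,0,-1.8]]])

```text
time: 14.0
tool_pos: [548.1, -47.0, 118.2]
tcp_rot: [180.0, -0.1, 179.4]
ft_force: [0.7, -0.0, -3.3]
finger_gap: 10.7
grip_force: 58.7
```

>>> play_rows(motion=[[[-0.6,2.5,0,0,0,0],[-1.3,5,0,0,0,0],[-2.1,7.5,0,0,0,0],[-3,9.5,0,0,0,0],[-3.4,10.3,0,0,0,0]]])

```text
time: 14.5
tool_pos: [583.2, 56.5, 118.2]
tcp_rot: [180.0, -0.1, 179.5]
ft_force: [-0.6, -1.2, -2.6]
finger_gap: 10.9
grip_force: 58.8
```

```bash
cat > look.py <<'E'
from h import *
import sys
P=[]
for i in range(5): s=optics.snapshot("top"); q=sensors.sense(); P.append(np.r_[q["tool_pos"],q["tcp_rot"]])
m=np.median(P,0); print(m.round(2),q["ft_force"],q["finger_gap"])
z=float(sys.argv[1])+8 if len(sys.argv)>1 else m[2]-28.3-1+8  # plate top
print("plate top z",z)
for c in blobs(s,(100,150,60),(125,255,255),(100,120,260,290),100):
    print("blue",cv2.boundingRect(c),cv2.contourArea(c),rect(s,c,z))
cv2.imwrite("pics/%s.png"%sys.argv[2] if len(sys.argv)>2 else "pics/l.png",cv2.resize(s["pixels"][130:270,120:260,::-1],None,fx=4.2,fy=4.2,interpolation=cv2.INTER_CUBIC))
E
python3 look.py 91 t5
```

```text
[ 5.8299e+02  5.4360e+01  1.1850e+02 -1.7997e+02 -8.0000e-02  1.7948e+02] [ 0.37567077 -1.05973188 -4.05093096] 10.928112516548895
plate top z 99.0
blue (151, 208, 46, 36) 612.5 ((558.4584350585938, 56.997154235839844), (85.59536743164062, 71.13529968261719), 89.44478607177734)
blue (171, 159, 28, 35) 526.5 ((657.4904174804688, 45.773841857910156), (88.01445770263672, 43.34036636352539), 29.954965591430664)
```

View pics/t5.png

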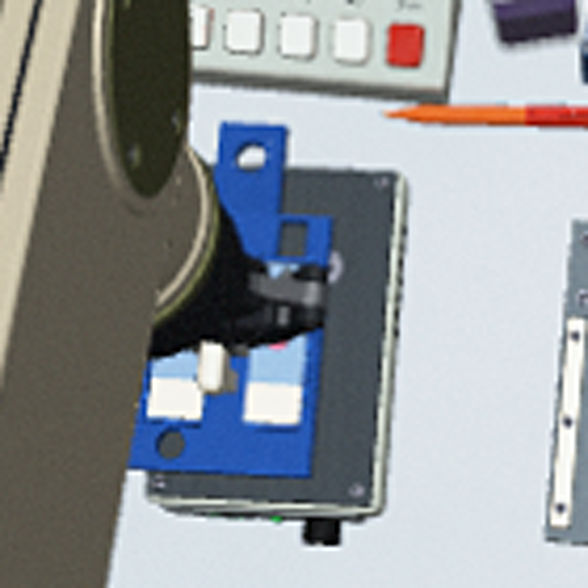

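The carrier hangs level above the warmer. The round hole is at full-image (160.7,235.2), the slot at (190,186.7) and the tongue hole at (180,166.9). I'll compare the holes with the pins using the same camera.

```bash
cat > pose.py <<'E'
from h import *
s=optics.snapshot("top")
q=sensors.sense(); zp=118.3-28.3-0.8+8
hsv=cv2.cvtColor(s["pixels"],cv2.COLOR_RGB2HSV)
up=6
def hole(uv,w=7):
    u,v=map(int,uv); p=hsv[v-w:v+w+1,u-w:u+w+1,1]
    p=cv2.resize(p,None,fx=up,fy=up,interpolation=cv2.INTER_CUBIC)
    m=(p<165).astype(np.uint8); n,l,st,ce=cv2.connectedComponentsWithStats(m)
    k=l[(w*up+up//2),(w*up+up//2)]
    if k==0: return None,0
    return np.array([u-w,v-w])+(ce[k]+.5)/up-.5, st[k,4]/up**2
obj=[];w=[]
for o,uv in [((-50,24),(161,235)),((50,-24),(190,187)),((90,0),(180,167))]:
    c,a=hole(uv); print(o,c,a)
    if c is not None: obj.append(o);w.append(cast(s,[c],zp-2)[0,:2])
obj=np.array(obj,float);w=np.array(w); print(w)
a,b=obj-obj.mean(0),w-w.mean(0)
th=np.arctan2((a[:,0]*b[:,1]-a[:,1]*b[:,0]).sum(),(a*b).sum())
R=np.array([[np.cos(th),-np.sin(th)],[np.sin(th),np.cos(th)]])
t=w.mean(0)-R@obj.mean(0); print("yaw",np.degrees(th),"origin",t,"res",w-(obj@R.T+t))
E
python3 pose.py
```

```text
(-50, 24) [160.59915694 235.47153048] 35.69444444444444
(50, -24) [189.49760438 186.68762834] 54.111111111111114
(90, 0) [179.63490284 167.10233824] 43.361111111111114
[[536.162593    81.97058458]
 [637.83954234  32.1697155 ]
 [678.44432055  55.97877294]]
yaw -0.5613627959635008 origin [587.48359185  57.00028184] res [[-1.55853801  0.48158103]
 [ 0.59348964 -0.34184464]
 [ 0.96504837 -0.13973639]]
```

>>> play_rows(motion=[[[-0.2,-0.1,1,0,0,0],[-0.4,-0.2,2,0,0,0],[-0.4,-0.2,3,0,0,0],[-0.4,-0.2,4,0,0,0],[-0.4,-0.2,4.6,0,0,0]]])

```text
time: 15.3
tool_pos: [586.5, 52.1, 71.3]
tcp_rot: [-180.0, -0.1, 179.4]
ft_force: [0.3, -1.0, -3.2]
finger_gap: 10.9
grip_force: 58.8
```

```bash
sed -i 's/^q=.*/import sys; zp=float(sys.argv[1])+8/; s/(161,235)/tuple(proj(s,[587.5-50,51.6+24.5,zp])[0].round())/; s/(190,187)/tuple(proj(s,[587.5+50,51.6-24.5,zp])[0].round())/; s/(180,167)/tuple(proj(s,[587.5+90,50.7,zp])[0].round())/' pose.py; python3 look.py 56.4 t6; python3 pose.py 56.4
```

```text
[ 5.8697e+02  5.2210e+01  7.2460e+01 -1.8000e+02 -9.0000e-02  1.7942e+02] [ 0.55430499  0.37759145 -4.07676658] 10.67611421320459
plate top z 64.4
blue (161, 211, 41, 33) 495.5 ((560.7671508789062, 49.5771484375), (77.95685577392578, 68.75587463378906), 89.28753662109375)
blue (177, 164, 27, 33) 454.0 ((659.5496826171875, 40.37866973876953), (85.69694519042969, 42.12117385864258), 27.935518264770508)
(-50, 24) [167.20601045 236.33493031] 31.88888888888889
(50, -24) [194.48631187 193.45635129] 105.69444444444444
(90, 0) [184.95826469 171.28802856] 33.72222222222222
[[539.23604895  77.22970252]
 [631.95936521  27.6396884 ]
 [679.55949142  51.89736531]]
yaw -1.4309978105440395 origin [586.9276581   53.00477622] res [[ 1.69344447 -1.01624005]
 [-4.35334651 -0.12392146]
 [ 2.65990204  1.14016151]]
```

View pics/t6.png

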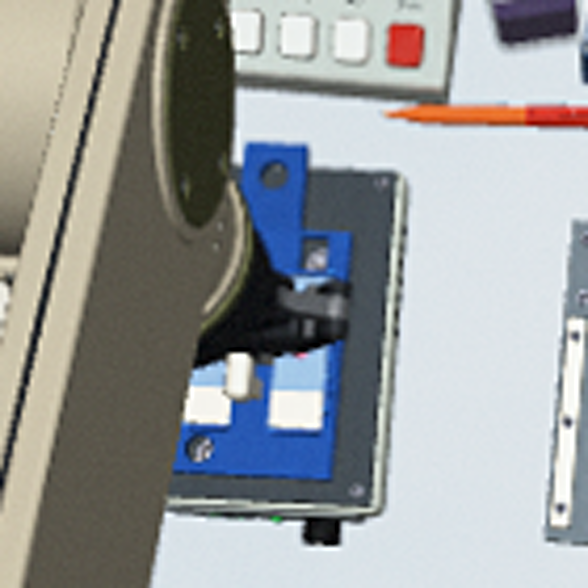

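The crop shows a pin visible inside the round hole at (201,448) and another inside the slot at (318,257), both close to centred. I'll shift by about 1 mm and lower.

>>> play_rows(motion=[[[0.1,-0.1,0.2,0,0,0],[0.1,-0.1,0.4,0,0,0],[0.1,-0.1,0.6,0,0,0],[0.1,-0.1,0.8,0,0,0],[0.1,-0.1,0.8,0,0,0]]])

```text
time: 16.1
tool_pos: [586.2, 51.2, 64.8]
tcp_rot: [-180.0, -0.0, 179.4]
ft_force: [0.7, -0.7, -3.0]
finger_gap: 10.8
grip_force: 58.8
```

>>> play_rows(motion=[[[0,0,0.1,0,0,0],[0,0,0.2,0,0,0],[0,0,0.2,0,0,0]]])

```text
time: 16.4
tool_pos: [586.5, 51.2, 63.2]
tcp_rot: [-180.0, -0.0, 179.4]
ft_force: [-0.2, 0.1, -3.5]
finger_gap: 10.7
grip_force: 58.8
```

>>> play_rows(motion=[[[0,0,0.1,0,0,0],[0,0,0.2,0,0,0],[0,0,0.3,0,0,0],[0,0,0.4,0,0,0],[0,0,0.4,0,0,0]]])

```text
time: 16.9
tool_pos: [586.4, 51.2, 59.1]
tcp_rot: [180.0, -0.0, 179.4]
ft_force: [0.5, -0.5, -2.4]
finger_gap: 11.1
grip_force: 58.8
```

>>> play_rows(motion=[[[0,0,0.1,0,0,0],[0,0,0.2,0,0,0],[0,0,0.2,0,0,0]]])

```text
time: 17.2
tool_pos: [586.7, 51.2, 57.5]
tcp_rot: [-180.0, 0.0, 179.4]
ft_force: [0.5, -0.3, -2.3]
finger_gap: 10.9
grip_force: 59.0
```

>>> play_rows(motion=[[[0,0,0.05,0,0,0],[0,0,0.1,0,0,0],[0,0,0.1,0,0,0]]])

```text
time: 17.5
tool_pos: [586.8, 51.2, 57.4]
tcp_rot: [-180.0, 0.0, 179.4]
ft_force: [-4.1, 0.5, 6.6]
finger_gap: 11.0
grip_force: 60.3
```

>>> play_rows(motion=[[[0,0,0.05,0,0,0],[0,0,0.05,0,0,0]]])

```text
time: 17.7
tool_pos: [586.9, 51.2, 57.4]
tcp_rot: [-180.0, 0.0, 179.4]
ft_force: [-5.7, -0.8, 10.6]
finger_gap: 10.9
grip_force: 60.9
```

>>> play_rows(motion=[[[0,0,0,0,0,0],[0,0,0,0,0,0],[0,0,0,0,0,0],[0,0,0,0,0,0],[0,0,0,0,0,0]]], jaw=1)

```text
time: 18.2
tool_pos: [586.5, 51.2, 55.7]
tcp_rot: [180.0, -0.0, 179.4]
ft_force: [-0.5, 0.1, -0.3]
finger_gap: 81.9
grip_force: 0.0
```

>>> play_rows(motion=[[[0,0,-1,0,0,0],[0,0,-3,0,0,0],[0,0,-7,0,0,0],[0,0,-11,0,0,0],[0,0,-15,0,0,0]]])

```text
time: 18.7
tool_pos: [586.3, 51.2, 208.0]
tcp_rot: [-180.0, 0.0, 179.4]
ft_force: [1.3, -0.0, 0.4]
finger_gap: 85.4
grip_force: 0.0
```

>>> play_rows(motion=[[[0,4,-3,0,0,0],[0,8,-6,0,0,0],[0,12,-9,0,0,0],[0,16,-12,0,0,0],[0,20,-15,0,0,0]]])

```text
time: 19.2
tool_pos: [588.1, 252.6, 358.2]
tcp_rot: [180.0, 0.1, 179.4]
ft_force: [1.3, 0.5, 0.1]
finger_gap: 85.3
grip_force: 0.0
```

```bash
python3 pose.py 40; python3 - <<'E'
from h import *
s=optics.snapshot("top")
for c in blobs(s,(100,150,60),(125,255,255),(100,140,260,290),100): print("blue",cv2.boundingRect(c),cv2.contourArea(c),rect(s,c,48))
t=optics.snapshot("scene")
for c in blobs(t,(0,150,80),(8,255,255),(230,190,275,235)): print("red",cv2.boundingRect(c))
# scene: pin tops relative to plate, plate front corners at z48
for c in blobs(t,(100,150,60),(125,255,255),(215,230,380,330),50): print("blue sc",cv2.boundingRect(c),rect(t,c,48))
print(sensors.sense()["ft_force"],sensors.sense()["time"])
E
```

```text
(-50, 24) [169.43975469 237.62849928] 32.083333333333336
(50, -24) [195.49559941 195.29979618] 99.94444444444444
(90, 0) [186.84621078 173.98460628] 31.27777777777778
[[538.82559763  76.58447755]
 [631.9040728   28.52803566]
 [678.46726013  51.10430961]]
yaw -1.287447123675091 origin [586.40655018  52.74632329] res [[ 1.86718603 -1.2792021 ]
 [-3.95061596  0.89906874]
 [ 2.08342993  0.38013336]]
blue (160, 167, 46, 79) 2502.5 ((610.1763916015625, 51.57334518432617), (85.32774353027344, 168.2677764892578), 89.29869842529297)
red (249, 205, 7, 20)
blue sc (295, 277, 18, 6) ((583.2032470703125, 50.5208854675293), (15.42228889465332, 27.854469299316406), 79.32701873779297)
blue sc (238, 265, 108, 37) ((607.5587768554688, 56.96549606323242), (91.97560119628906, 168.21827697753906), 89.3239517211914)
[-0.92170877 -0.17083094  0.07478514] 19.35
```

The top view fits a level carrier at z = 48, centred at about (587.7, 51.8) with yaw -0.7°. That matches the pins, and the tee is still in its latched position.

```bash
python3 -c "
from bench import job
print(job.hand_in())"
```

```text
the job is handed in; nothing more can be done
None
```

The job is handed in at about 19 s of the 64 s allowed. The last measurements show the carrier seated on the warmer's pins, about 1 mm from centre, with the plunger latched open and the arm clear; no verdict was returned.

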